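Close a vial in the bench capping press

ROBOT

A 6-joint arm with a two-finger parallel gripper is mounted at the origin on a cart in front of the work surface, level with it; the furniture and walls round the work are solid. World frame = base frame: x ahead of the robot, y to its left, z up, the work surface at z = 0. Lengths are in m, angles in rad, forces in N, time in s.
With the tool pointing down it reaches from about 0.225 to 0.875 m from the base axis. Payload 3.4 kg.
Tool frame: the origin (TCP) lies between the finger pads; the fingertips stand 22 mm ahead of it and the grasp point (between the pads) lies 3 mm ahead of it (manip.finger_overhang is the distance from the TCP to the fingertips, in m); z points along the fingers, y is the line along which they close (so a half turn about z gives the same grasp; the last joint's range is limited). The gripper opens to 85 mm and grips with 20 to 120 N. Pads are 22 mm wide; open, the fingers measure 114 mm over their backs; the gripper's body (76 mm by 85 mm) begins 54 mm behind the grasp point. The pads swing forward as they close: fully open they stand 13 mm farther back than shut.
Start: joints at [1.132, 0.276, 1.505, -0, 1.361, -0.121], TCP at [0.18, 0.546, 0.253] pointing down, gripper open.
Joint ranges: [-2.89, 2.89], [-0.75, 2.08], [0.22, 2.7], [-1.18, 4.32], [0.11, 2.71], [-2.7, 2.7]. Speed limits (rad/s): [2.57, 2.57, 3.14, 3.14, 3.14, 3.14].

INTERFACE

Orientations are given as a unit quaternion [w, x, y, z].
In Python, from rig import get_state, eyes, order, manip gives the robot as it stands.
- The arm moves only by the tool drive_tool, never from a script. Its argument "rows" is a list of rows, each a list of 4 numbers: the shift along the tool's x, y, z in units of 25 mm (1.0 is 25 mm), then the turn about the tool's z in units of 6 degrees (1.0 is 6 degrees). A call has exactly 8 rows; each row is the pose to reach, as a shift and turn from the pose commanded when the call began, along the tool's axes at that moment; what a row does not reach only later rows make up. A row lasts 1/12 s, in which the tool goes at most 41.7 mm and 7.16 degrees, less where a joint would pass 70% of its speed; a pose out of reach is approached as far as the arm can. A call with a gripper value outside its range is refused whole. "grip" is the finger opening in mm, from 0 to 85.4, set as the call begins (left out, the last holds). The fingers move at their own pace and stop on an object; "newtons" is the grip in N (left out, the last holds). Time passes only in rows, so rows that repeat a pose let the fingers close, or fill a call up. It gives the time, the measured TCP pose, the force, the opening and the grip force at its end, in the units of the state.
- get_state(): the state, without advancing time (a new reading comes with each control period).
- eyes.get_image(name): name is "side" or "top"; returns (picture, depth): 384x512x3 uint8, red, green, blue; 384x512 float32, m along the optical axis (not along the pixel's ray), 0 where there is no reading.
- eyes.camera_info(name): a dict with "fx", "fy", "cx", "cy" (pixels), "dist" ([k1, k2, p1, p2, k3] as OpenCV has them; the pictures are not rectified), "R" (3x3) and "t" (3): a world point X has camera coordinates R X + t. Camera axes: x right, y down, z forward; pixel columns grow to the right and rows downward; lengths in m; the calibration is good to about 2 mm. A picture is of the moment at which its call begins. camera_info takes no time and is no camera call.
- order.sign_off(): hands the job in; it is judged then, once.
The state is a dict: "clock": time; "qpos": joint angles; "qd": joint speeds; "effort": joint torques, N m; "position": TCP position; "ee_rot": TCP orientation; "contact_force": force on the tool from outside, world axes, zero at the start; "moment": the same for the moment, N m; "width": finger opening in m; "gripper_force": force on a finger pad.
Only numpy, scipy, OpenCV 4.12 (cv2) and the standard library are available. Lean on these libraries where they do the work, as an engineer would, in place of code of your own. Each camera call takes 0.05 s, during which the arm holds its last target. There are 200 camera calls.

TASK

The vial standing in the carriage of the little white bench press has its blue snap cap only started on the neck. Slide the carriage fully home under the press head, then push the red palm knob down to its stop so that the cap is pressed fully home, and let the knob spring back up, leaving the carriage home with the closed vial in it. Cap it with the press, not with the gripper, keep the vial upright in its nest, and do not disturb the other things on the bench.

Things in the scene. Friction and masses are not known exactly. Their poses are not given: they have to be found in the camera images.
- press: Small white bench capping press, fixed to the bench, base 160 x 110 mm, 204 mm tall. Origin on the bench under the vertical ram axis; x axis to the back (column at x = 36 to 72 mm), z up; the carriage comes out at the front, towards -x. The head arm fills x = -26 to 72, y = +-23, z = 112 to 150 mm; apart from column, ram, vial and knobs the rest is under 42 mm.
- carriage (a joint): Slide of the aluminium carriage along the press's x axis, in m: 0 = drawn out to the front (loading; it starts here), 0.060 = home against its end stop under the ram. It moves with about 1.5 N friction and stays where it is left.
- carriage_knob (a point): Centre of the top of the carriage's black upright knob, a round post 18 mm in diameter and 28 mm high, to grip or push. Top 66 mm above the bench; below it an 11 mm neck and the carriage plate (top 28 mm above the bench). It lies 105 mm in front (-x) of the nest's axis: 165 mm in front of the ram axis when drawn out, 105 mm when home.
- ram (a joint): Vertical slide of ram and palm knob, in m: 0 = sprung up, 0.020 = down on its stop. A return spring holds it up with 3.5 N and pushes back with 9.5 N at the stop; pressing the cap adds about 5 N over the last 6 to 7 mm. It springs back up by itself when let go.
- palm_knob_top (a point): Centre of the almost flat top (40 mm across) of the red palm knob, 46 mm in diameter; on the ram axis, 204.5 mm above the bench when up, 184.5 mm at the stop. Moves with the ram.
- vial: Loose 10 ml glass vial, 23 mm in diameter, 46 mm tall to the rim of its neck, with a white label. Origin at the centre of its underside, z up. It stands upright in the carriage's black nest, a cup 35 mm across and 11 mm deep with 1 mm clearance all round, whose floor is 31 mm above the bench.
- snap_cap (a joint): How far the vial's blue snap cap (20 mm across, 9 mm high) is pushed onto the neck, in m: 0 to 0.001 at the start (about 6 mm to go), 0.006 = fully home. It needs about 5 N and stays where it is pushed. The ram at its stop brings it home.
- cap_top (a point): Centre of the top of the snap cap: 54 mm above the vial's underside when the cap is only started, 48 mm when home. Under the raised ram face there are 13 mm of room above it.
- done_vial_a: Bystander: closed vial of the same kind with a blue cap, 23 mm in diameter, 48 mm tall, standing beside the press. Origin at its underside.
- done_vial_b: Bystander: another closed vial of the same kind beside the first. Origin at its underside.
- fitting_tin: Bystander: clear shallow dish, 58 mm in diameter, 14 mm high, on the other side of the press. Origin at its underside.
- marker: Bystander: blue marker pen lying on the bench, 138 x 13 x 14 mm.
- tweezers: Bystander: steel tweezers lying on the bench, 126 x 12 x 9 mm.
- stapler_red: Bystander: small red stapler, 75 x 26 x 34 mm.

How it is judged:
On the way, in this order (a step that is already met when the one before it is completed fails the run):
1. the carriage is home under the raised ram, the cap not yet pressed (value of joint carriage above 0.0575 m and value of joint ram below 0.004 m and not (value of joint snap_cap above 0.0045 m)), for 0.1 s.
2. the palm knob is down on its stop with the carriage home, and the cap is home (value of joint carriage above 0.0575 m and value of joint ram above 0.0185 m and value of joint snap_cap above 0.0045 m), for 0.05 s.
At the end, for the whole second after the job is handed in: Carriage within 2.5 mm of its home stop, cap within 1.5 mm of fully home, palm knob sprung back up (within 3 mm), vial at rest and upright (within 0.1 rad) in its nest under the ram (within 6 mm) (value of joint carriage above 0.0575 m and value of joint snap_cap above 0.0045 m and value of joint ram below 0.003 m and horizontal distance between vial and press below 0.006 m and angle between vial's own z axis and vertical below 0.1 rad and linear speed of vial below 0.02 m/s); the robot touches nothing.
It fails at once if the gripper presses the cap itself (contact force between the fingers and snap_cap above 2 N).
It fails at once if the vial is tipped or lifted out of its nest (angle between vial's own z axis and vertical above 0.3 rad or z of vial in the frame of press above 0.041 m).
It fails at once if a bystander is pushed about (more than 25 mm) or knocked over (distance of any of done_vial_a, done_vial_b, fitting_tin, marker, tweezers, stapler_red from where it was at the start of the episode above 0.025 m or angle between any of done_vial_a, done_vial_b's own z axis and vertical above 0.5 rad).
It also fails if it takes over 45 s, if anything falls off the work surface, if the arm or the gripper's body presses on something with over 40 N, if the wrist force passes 120 N, or if a joint passes its speed limit or range.

## Working session

There is one attempt and no reset: what is moved stays moved. The work goes in short steps, Python scripts to look and compute and a tool call to move; the robot and the scene stay as the last step left them, time stands still between calls to the robot, and variables do not carry over. Pictures are saved under pics/ and viewed, at most 10 in all, crops included, and the job is handed in when it is done.

Besides the shell and the picture viewer there is one more tool, called as name(argument=value, ...), one argument or row to a line, values as JSON. drive_tool: Moves the arm, as the interface text tells. Its arguments: {"type":"object","properties":{"rows":{"type":"array","items":{"type":"array","items":{"type":"number"}}},"grip":{"type":"number"},"newtons":{"type":"number"}},"required":["rows"]}

```bash
mkdir -p pics
python3 - <<'E'
from rig import get_state, eyes, manip
import cv2,numpy as np
s=get_state();print({k:np.round(v,3).tolist() for k,v in s.items()}, manip.finger_overhang)
for n in("side","top"):
    im,d=eyes.get_image(n);cv2.imwrite(f"pics/{n}0.png",im[...,::-1]);np.savez(f"pics/{n}0.npz",im=im,d=d)
    c=eyes.camera_info(n);print(n,c)
E
```

```text
{'clock': 0.0, 'qpos': [1.132, 0.277, 1.506, 0.0, 1.361, -0.121], 'qd': [-0.0, 0.0, 0.002, -0.001, 0.002, 0.0], 'effort': [-0.002, -41.677, -24.58, -0.0, 0.011, -0.0], 'position': [0.179, 0.546, 0.252], 'ee_rot': [-0.0, 0.158, 0.987, -0.001], 'contact_force': [-0.075, 0.143, 0.047], 'moment': [0.03, 0.033, 0.009], 'gripper_force': 0.0, 'width': 0.086} 0.022
side {'fx': 406.5107035602756, 'fy': 406.5107035602756, 'cx': 256.1030895816111, 'cy': 202.67842304513806, 'dist': array([0.01712201, 0.        , 0.        , 0.        , 0.        ]), 'R': array([[ 0.94105944, -0.33716629,  0.02694476],
       [-0.11993827, -0.40711845, -0.90546639],
       [ 0.31626245,  0.84886599, -0.4235618 ]]), 't': array([-0.52540939,  0.16805904,  1.15499929])}
top {'fx': 356.14697954069595, 'fy': 356.14697954069595, 'cx': 255.43635008926444, 'cy': 190.85557814975553, 'dist': array([-0.03747318,  0.        ,  0.        ,  0.        ,  0.        ]), 'R': array([[ 0.02195407, -0.99915668,  0.03469782],
       [-0.99166231, -0.0261712 , -0.12617816],
       [ 0.12697984, -0.0316384 , -0.99140059]]), 't': array([-0.08699269,  0.54594732,  0.96015491])}
```

View pics/side0.png

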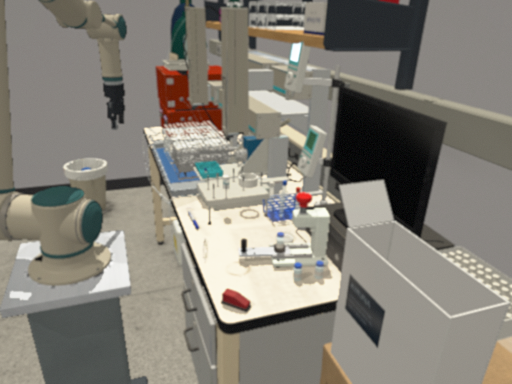

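View pics/top0.png

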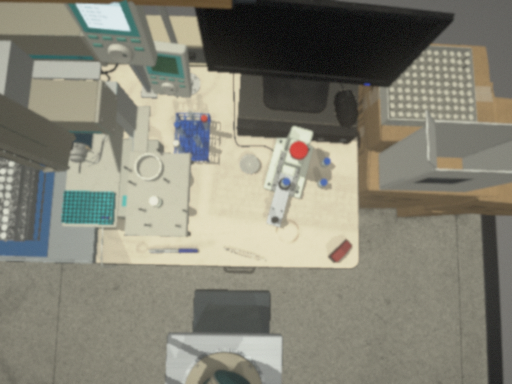

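The side view shows the red palm knob near (304,200) and the black carriage knob near (244,245). In the top view the red knob is at (299,150), the cap at (285,183) and the black knob at about (275,219). The done vials are at (326,161) and (323,183), to the right of the press.

```bash
cat > h.py <<'E'
import numpy as np,cv2
from rig import eyes,get_state
def ray(n,uv):
    c=eyes.camera_info(n);K=np.array([[c['fx'],0,c['cx']],[0,c['fy'],c['cy']],[0,0,1]])
    p=cv2.undistortPoints(np.array([[uv]],float),K,c['dist'])[0,0]
    R=c['R'];return -R.T@c['t'],R.T@np.array([p[0],p[1],1])
def onz(n,uv,z):
    o,d=ray(n,uv);return o+d*(z-o[2])/d[2]
def two(a,b):
    o1,d1=ray("side",a);o2,d2=ray("top",b);A=np.c_[d1,-d2];t=np.linalg.lstsq(A,o2-o1,rcond=None)[0]
    p,q=o1+t[0]*d1,o2+t[1]*d2;return (p+q)/2,np.linalg.norm(p-q)
def blobs(im,name,box,amin=8):
    h=cv2.cvtColor(im,cv2.COLOR_RGB2HSV).astype(int);H,S,V=h[...,0],h[...,1],h[...,2]
    m={'red':((H<8)|(H>172))&(S>150)&(V>100),'blue':(H>100)&(H<130)&(S>110)&(V>60),'black':V<60}[name].astype(np.uint8)
    x0,y0,x1,y1=box;w=np.zeros_like(m);w[y0:y1,x0:x1]=m[y0:y1,x0:x1]
    n,_,st,ce=cv2.connectedComponentsWithStats(w)
    return [(ce[i].round(2).tolist(),st[i].tolist()) for i in range(1,n) if st[i,4]>=amin]
E
python3 - <<'E'
from h import *
t=np.load('pics/top0.npz');s=np.load('pics/side0.npz')
for n,im,bx in(("top",t['im'],(260,138,340,232)),("side",s['im'],(232,190,335,285))):
    for c in('red','blue','black'):
        for b in blobs(im,c,bx):
            z={'red':.2045,'blue':.085,'black':.066}[c];print(n,c,b,onz(n,b[0],z).round(4))
a=cv2.resize(t['im'][120:240,250:350],None,fx=6,fy=5*1.0,interpolation=cv2.INTER_CUBIC)
b=cv2.resize(s['im'][185:285,225:335],None,fx=5,fy=5,interpolation=cv2.INTER_CUBIC)
a=cv2.resize(t['im'][120:240,255:335],None,fx=5,fy=5,interpolation=cv2.INTER_CUBIC)
o=np.zeros((600,800,3),np.uint8);o[:,:400]=a;o[:500,400:]=b[:,:400]
cv2.imwrite('pics/crop.png',o[...,::-1])
E
```

```text
top red ([298.45, 149.76], [291, 142, 16, 16, 202]) [ 0.6271 -0.1681  0.2045]
top blue ([326.5, 160.78], [325, 159, 4, 5, 18]) [ 0.6289 -0.2632  0.085 ]
top blue ([285.95, 181.1], [284, 179, 5, 5, 20]) [ 0.5701 -0.1533  0.085 ]
top blue ([323.37, 181.79], [321, 180, 5, 5, 19]) [ 0.571  -0.2544  0.085 ]
side red ([303.14, 198.61], [296, 193, 15, 14, 147]) [ 0.6167 -0.1968  0.2045]
side blue ([287.55, 213.02], [282, 208, 12, 11, 87]) [ 0.6448 -0.0464  0.085 ]
side blue ([275.96, 214.45], [273, 210, 7, 10, 47]) [ 0.6057 -0.0452  0.085 ]
side blue ([269.0, 214.33], [268, 213, 3, 4, 9]) [ 0.5851 -0.0381  0.085 ]
side blue ([319.47, 263.12], [317, 261, 6, 5, 17]) [ 0.6077 -0.3312  0.085 ]
side blue ([297.5, 265.0], [295, 263, 6, 5, 26]) [ 0.5507 -0.3222  0.085 ]
side black ([331.4, 237.53], [329, 233, 6, 10, 30]) [ 0.7199 -0.1961  0.066 ]
side black ([243.13, 245.63], [242, 240, 3, 12, 30]) [ 0.4594 -0.1635  0.066 ]
```

View pics/crop.png

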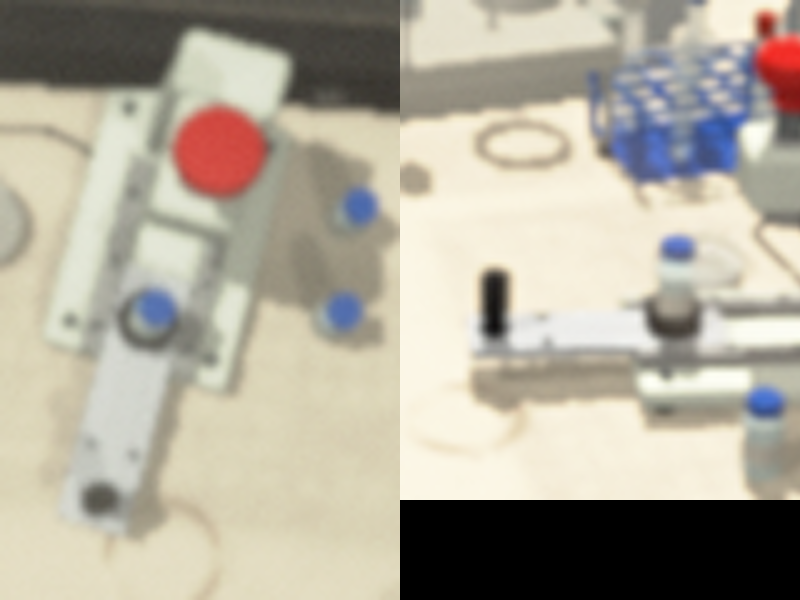

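The crop shows the black knob's top at about top-view pixel (274.4,219.0) and side-view pixel (243.4,240.7). The cap is in the nest. The carriage points forward towards the robot, tilted a little in yaw.

Run:
```python
from h import *
k=onz("top",(274.4,219.0),.066);c=onz("top",(285.95,181.1),.085);r=onz("top",(298.45,149.76),.2045)
print("knob",k,"cap",c,"ram",r)
print("two knob",two((243.4,240.7),(274.4,219)),"two ram",two((303.14,198.3),(298.45,149.76)))
for a,b in((k,c),(c,r),(k,r)): d=(b-a)[:2];print(np.hypot(*d),np.degrees(np.arctan2(d[1],d[0])))
t=np.load('pics/top0.npz')['d'];print(t[150,299],t[219,274])
R=__import__('scipy.spatial.transform',fromlist=['Rotation']).Rotation
s=get_state();print(R.from_quat(s['ee_rot'],scalar_first=True).as_matrix().round(3),s['position'])
```

```text
knob [ 0.46906456 -0.12555201  0.066     ] cap [ 0.57010473 -0.15334273  0.085     ] ram [ 0.62707309 -0.16811445  0.2045    ]
two knob (array([ 0.47082459, -0.12657311,  0.0590484 ]), np.float64(0.002940462292036032)) two ram (array([ 0.63041112, -0.17011401,  0.19196161]), np.float64(0.00039176965730297565))
0.10479236666402317 -15.378712866131812
0.05885233971837723 -14.536474546734365
0.16364063460773146 -15.075816574083783
0.84216875 0.9604084
[[-0.95   0.312 -0.001]
 [ 0.312  0.95  -0.001]
 [ 0.    -0.002 -1.   ]] [0.17950266 0.54579353 0.25254493]
```

The geometry agrees with the model: the press x axis points at about -15.1° in the world. I'll close the fingers and travel to a point in front of the carriage knob.

drive_tool(
  rows=[
    [-0.6,-0.7,0,0],
    [-1.4,-1.7,0,0],
    [-2.3,-2.8,0,0],
    [-3.2,-3.9,0,0],
    [-4.1,-5,0,0],
    [-4.9,-6,0,0],
    [-5.6,-6.9,0,0],
    [-6,-7.4,0,0],
  ],
  grip=0,
  newtons=40,
)

```text
clock: 0.77
position: [0.2644, 0.3207, 0.253]
ee_rot: [-0.0, 0.159, 0.987, -0.001]
contact_force: [-0.2, 0.1, 0.2]
width: 0.0001
gripper_force: 0.0
```

drive_tool(
  rows=[
    [-0.6,-0.7,0,0],
    [-1.4,-1.7,0,0],
    [-2.3,-2.8,0,0],
    [-3.2,-3.9,0,0],
    [-4.1,-5,0,0],
    [-4.9,-6,0,0],
    [-5.6,-6.9,0,0],
    [-6,-7.4,0,0],
  ],
)

```text
clock: 1.43
position: [0.3495, 0.0984, 0.2531]
ee_rot: [0.0, 0.159, 0.987, -0.001]
contact_force: [-0.6, 0.1, -0.3]
width: -0.0
gripper_force: 0.0
```

drive_tool(
  rows=[
    [-0.6,-0.7,0,-0.1],
    [-1.4,-1.7,0,-0.2],
    [-2.3,-2.8,0,-0.3],
    [-3.2,-3.9,0,-0.5],
    [-4.1,-5,0,-0.5],
    [-4.9,-6,0,-0.5],
    [-5.5,-6.8,0,-0.5],
    [-5.8,-7.2,0,-0.5],
  ],
)

```text
clock: 2.1
position: [0.4314, -0.1182, 0.2529]
ee_rot: [0.0, 0.134, 0.991, -0.0]
contact_force: [1.0, -0.3, -0.4]
width: -0.0
gripper_force: 0.0
```

```bash
cat >> h.py <<'E'
from scipy.spatial.transform import Rotation as Ro
def go(p,yaw=164.9):
    s=get_state();M=Ro.from_quat(s['ee_rot'],scalar_first=True).as_matrix()
    y=np.degrees(np.arctan2(M[1,0],M[0,0]))
    print("pos",s['position'].round(4),"yaw",round(y,2),"F",s['contact_force'].round(2),"w",round(s['width'],4),"t",s['clock'],"units",(M.T@(np.array(p)-s['position'])/.025).round(2),"turn",round(-(yaw-y)/6,2))
E
python3 -c "
from h import *
go((.431,-.1155,.066))"
```

```text
pos [ 0.4314 -0.1182  0.2529] yaw 164.64 F [ 1.01 -0.28 -0.37] w -0.0 t 2.1 units [0.05 0.11 7.48] turn -0.04
```

drive_tool(
  rows=[
    [0,0.1,0.7,0],
    [0,0.1,1.8,0],
    [0,0.1,3,0],
    [0,0.1,4.2,0],
    [0,0.1,5.4,0],
    [0,0.1,6.4,0],
    [0,0.1,7.1,0],
    [0,0.1,7.4,0],
  ],
)

```text
clock: 2.77
position: [0.429, -0.1113, 0.0659]
ee_rot: [-0.003, 0.132, 0.991, 0.001]
contact_force: [-0.3, -0.4, -0.5]
width: 0.0002
gripper_force: 0.0
```

Run:
```python
from h import *
go((.4695-.9655*.02,-.126+.2605*.02,.066))
t,_=eyes.get_image("top");s,_=eyes.get_image("side")
o=np.zeros((500,800,3),np.uint8)
o[:,:400]=cv2.resize(t[140:240,245:325],None,fx=5,fy=5,interpolation=cv2.INTER_CUBIC)
o[:,400:]=cv2.resize(s[185:285,215:295],None,fx=5,fy=5,interpolation=cv2.INTER_CUBIC)
cv2.imwrite('pics/pre.png',o[...,::-1])
```

```text
pos [ 0.429  -0.1113  0.0659] yaw 164.81 F [-0.32 -0.41 -0.49] w 0.0002 t 2.7667 units [-0.92 -0.15 -0.01] turn -0.01
```

View pics/pre.png

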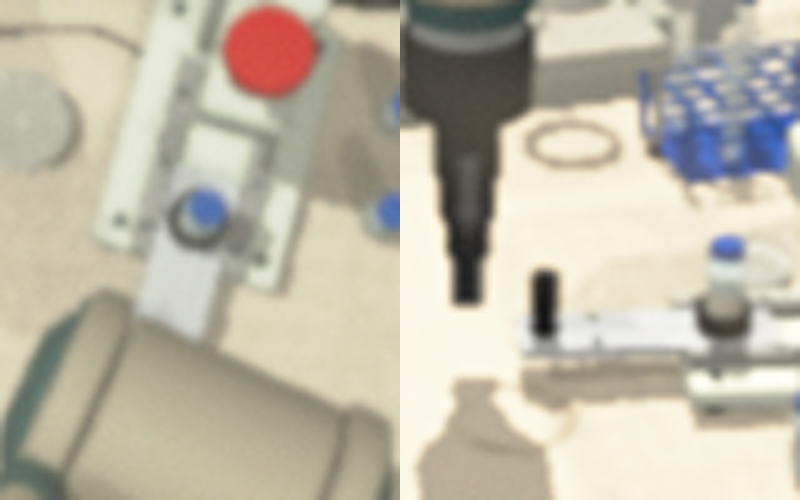

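The fingers, at side-view crop (467,300), are in front of the black knob and below its top, so the height is right. Now I'll push gently.

drive_tool(
  rows=[
    [-0.1,-0.05,0,0],
    [-0.3,-0.1,0,0],
    [-0.5,-0.15,0,0],
    [-0.7,-0.15,0,0],
    [-0.85,-0.15,0,0],
    [-1.0,-0.15,0,0],
    [-1.1,-0.15,0,0],
    [-1.2,-0.15,0,0],
  ],
)

```text
clock: 3.53
position: [0.4589, -0.1242, 0.0682]
ee_rot: [-0.001, 0.132, 0.991, 0.0]
contact_force: [-2.1, 0.8, 0.9]
width: -0.0003
gripper_force: 0.8
```

drive_tool(
  rows=[
    [-0.1,0,0,0],
    [-0.2,0,0,0],
    [-0.35,0,0,0],
    [-0.5,0,0,0],
    [-0.65,0,0,0],
    [-0.8,0,0,0],
    [-0.9,0,0,0],
    [-1.0,0,0,0],
  ],
)

```text
clock: 4.2
position: [0.4836, -0.1308, 0.0682]
ee_rot: [-0.0, 0.132, 0.991, 0.0]
contact_force: [-1.3, 1.6, 0.2]
width: -0.0001
gripper_force: 0.8
```

drive_tool(
  rows=[
    [-0.1,0,0,0],
    [-0.2,0,0,0],
    [-0.35,0,0,0],
    [-0.5,0,0,0],
    [-0.6,0,0,0],
    [-0.7,0,0,0],
    [-0.75,0,0,0],
    [-0.8,0,0,0],
  ],
)

```text
clock: 4.87
position: [0.5028, -0.1362, 0.0683]
ee_rot: [-0.0, 0.132, 0.991, 0.0]
contact_force: [-1.0, 2.6, 0.3]
width: 0.0001
gripper_force: 0.8
```

Run:
```python
from h import *
go((.4695+.9655*.04,-.126-.2605*.04,.066))
for n in("top","side"):
    im,_=eyes.get_image(n);print(n,blobs(im,'blue',(262,138,340,232) if n=="top" else (260,222,335,275),5))
```

```text
pos [ 0.5028 -0.1362  0.0683] yaw 164.8 F [-1.    2.57  0.33] w 0.0001 t 4.8667 units [-0.21  0.05  0.09] turn -0.02
top [([326.5, 160.78], [325, 159, 4, 5, 18])]
side [([319.21, 263.11], [317, 261, 6, 5, 19]), ([297.5, 265.0], [295, 263, 6, 5, 26])]
```

drive_tool(
  rows=[
    [-0.05,0,0,0],
    [-0.1,0,0,0],
    [-0.15,0,0,0],
    [-0.2,0,0,0],
    [-0.2,0,0,0],
    [-0.25,0,0,0],
    [-0.25,0,0,0],
    [-0.25,0,0,0],
  ],
)

```text
clock: 5.63
position: [0.5089, -0.138, 0.0684]
ee_rot: [0.0, 0.132, 0.991, -0.0]
contact_force: [-0.5, 0.2, -0.9]
width: -0.0001
gripper_force: 0.4
```

drive_tool(
  rows=[
    [-0.05,0,0,0],
    [-0.1,0,0,0],
    [-0.15,0,0,0],
    [-0.2,0,0,0],
    [-0.2,0,0,0],
    [-0.2,0,0,0],
    [-0.2,0,0,0],
    [-0.2,0,0,0],
  ],
)

```text
clock: 6.3
position: [0.5098, -0.1381, 0.068]
ee_rot: [-0.004, 0.132, 0.991, 0.001]
contact_force: [-8.7, 0.6, 5.2]
width: 0.0004
gripper_force: 4.3
```

The force rose and the motion stopped, so the carriage is on its end stop. I'll back off, rise and check.

drive_tool(
  rows=[
    [0.2,0,0,0],
    [0.6,0,0,0],
    [1.0,0,-0.2,0],
    [1.2,0,-1.2,0],
    [1.2,0,-2.6,0],
    [1.2,0,-4,0],
    [1.2,0,-5.4,0],
    [1.2,0,-6.4,0],
  ],
)

```text
clock: 6.97
position: [0.485, -0.1314, 0.232]
ee_rot: [0.003, 0.132, 0.991, -0.001]
contact_force: [0.4, 0.4, 0.1]
width: -0.0001
gripper_force: 0.0
```

drive_tool(
  rows=[
    [0,0,-0.5,0],
    [0,0,-1,0],
    [0,0,-1.4,0],
    [0,0,-1.7,0],
    [0,0,-1.9,0],
    [0,0,-2,0],
    [0,0,-2,0],
    [0,0,-2,0],
  ],
)

```text
clock: 7.63
position: [0.4842, -0.1311, 0.2777]
ee_rot: [-0.001, 0.132, 0.991, 0.0]
contact_force: [1.0, 0.4, -0.5]
width: -0.0001
gripper_force: 0.0
```

Run:
```python
from h import *
go((.628,-.169,.24))
t,_=eyes.get_image("top");s,_=eyes.get_image("side")
print(blobs(t,'red',(280,130,320,170)),blobs(s,'red',(290,185,320,215)),blobs(s,'black',(225,225,300,265),5))
o=np.zeros((500,800,3),np.uint8)
o[:,:400]=cv2.resize(t[130:230,245:325],None,fx=5,fy=5,interpolation=cv2.INTER_CUBIC)
o[:,400:]=cv2.resize(s[185:285,245:325],None,fx=5,fy=5,interpolation=cv2.INTER_CUBIC)
cv2.imwrite('pics/home.png',o[...,::-1])
```

```text
pos [ 0.4842 -0.1311  0.2777] yaw 164.79 F [ 0.95  0.36 -0.52] w -0.0001 t 7.6333 units [-5.95  0.05  1.5 ] turn -0.02
[] [([297.5, 189.5], [297, 188, 2, 4, 8]), ([303.16, 198.65], [296, 193, 15, 14, 148])] [([264.0, 248.3], [263, 245, 3, 6, 10])]
```

View pics/home.png

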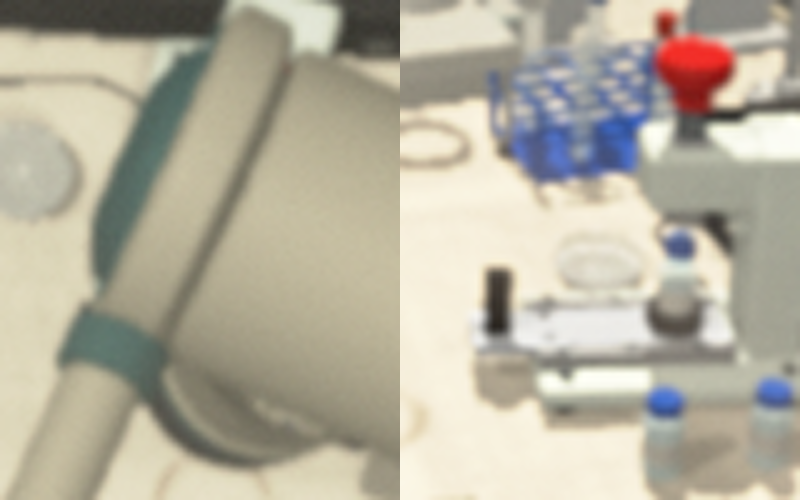

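The side view shows the carriage pushed in, with the black knob at crop (498,270) and the upright capped vial at (680,245) under the head. I'll check the travel numerically.

Run:
```python
from h import *
im,_=eyes.get_image("side")
u=np.array([.9655,-.2605,0])
c=eyes.camera_info("side");K=np.array([[c['fx'],0,c['cx']],[0,c['fy'],c['cy']],[0,0,1]])
P=lambda X:cv2.projectPoints(np.array([X],float),cv2.Rodrigues(c['R'])[0],c['t'],K,c['dist'])[0].ravel().round(2)
r=np.array([.628,-.169,0])
for d in(.06,.056,.05,0):print(d,"cap",P(r+u*(d-.06)+[0,0,.085]),"knob",P(r+u*(d-.165)+[0,0,.066]),"knobmid",P(r+u*(d-.165)+[0,0,.047]))
print("ram",P(r+[0,0,.2]))
print(blobs(im,'blue',(290,225,312,245),4),blobs(im,'black',(255,235,275,255),4))
s=np.load('pics/side0.npz')['im'];print(blobs(s,'blue',(270,225,290,245),4),blobs(s,'black',(235,235,250,255),4))
```

```text
0.06 cap [299.34 231.97] knob [262.93 238.3 ] knobmid [262.71 243.98]
0.056 cap [297.97 231.99] knob [261.55 238.32] knobmid [261.34 244.  ]
0.05 cap [295.92 232.02] knob [259.48 238.36] knobmid [259.28 244.04]
0 cap [278.73 232.29] knob [242.16 238.66] knobmid [242.07 244.36]
ram [302.33 195.61]
[] [([264.0, 248.3], [263, 245, 3, 6, 10])]
[([280.0, 233.5], [279, 233, 3, 2, 6])] [([243.13, 245.63], [242, 240, 3, 12, 30])]
```

The knob shifted 20.9 px where 20.7 px is expected for 60 mm, so the carriage is home. Next I'll move over the palm knob.

drive_tool(
  rows=[
    [-0.6,0,0,0],
    [-1.5,0,0,0],
    [-2.5,0,0,0],
    [-3.5,0,0,0],
    [-4.4,0,0,0],
    [-5.2,0.05,0,0],
    [-5.8,0.05,0,0],
    [-5.95,0.05,0,0],
  ],
)

```text
clock: 8.45
position: [0.6305, -0.1697, 0.2767]
ee_rot: [-0.0, 0.132, 0.991, 0.0]
contact_force: [0.6, -0.8, 0.2]
width: 0.0001
gripper_force: 0.0
```

drive_tool(
  rows=[
    [0,0,0.2,0],
    [0,0,0.5,0],
    [0,0,0.8,0],
    [0,0,1.1,0],
    [0,0,1.4,0],
    [0,0,1.6,0],
    [0,0,1.7,0],
    [0,0,1.7,0],
  ],
)

```text
clock: 9.12
position: [0.6278, -0.1689, 0.235]
ee_rot: [-0.001, 0.132, 0.991, 0.0]
contact_force: [-0.2, 0.2, -0.1]
width: -0.0001
gripper_force: 0.0
```

Run:
```python
from h import *
go((.628,-.169,.2065))
s,_=eyes.get_image("side")
cv2.imwrite('pics/palm.png',cv2.resize(s[140:290,240:360],None,fx=4,fy=4,interpolation=cv2.INTER_CUBIC)[...,::-1])
```

```text
pos [ 0.6278 -0.1689  0.235 ] yaw 164.79 F [-0.19  0.19 -0.08] w -0.0001 t 9.1167 units [-0.01 -0.    1.14] turn -0.02
```

View pics/palm.png

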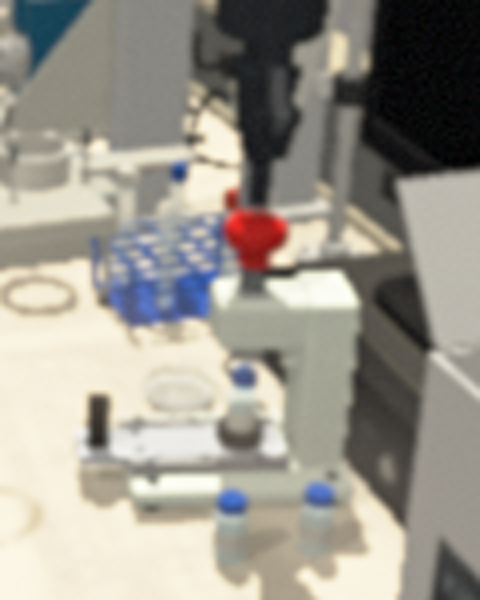

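The fingertips at (258,210) are centred just above the red knob at (257,235), so I'll press down slowly.

drive_tool(
  rows=[
    [0,0,0.1,0],
    [0,0,0.25,0],
    [0,0,0.4,0],
    [0,0,0.55,0],
    [0,0,0.7,0],
    [0,0,0.85,0],
    [0,0,1.0,0],
    [0,0,1.1,0],
  ],
)

```text
clock: 9.83
position: [0.6287, -0.1692, 0.2102]
ee_rot: [0.001, 0.132, 0.991, -0.0]
contact_force: [-3.0, 1.5, 13.3]
width: -0.0
gripper_force: 6.7
```

drive_tool(
  rows=[
    [0,0,0.05,0],
    [0,0,0.1,0],
    [0,0,0.15,0],
    [0,0,0.2,0],
    [0,0,0.25,0],
    [0,0,0.3,0],
    [0,0,0.3,0],
    [0,0,0.3,0],
  ],
)

```text
clock: 10.5
position: [0.6287, -0.1692, 0.2063]
ee_rot: [0.002, 0.132, 0.991, -0.001]
contact_force: [-6.3, 2.4, 22.9]
width: -0.0001
gripper_force: 11.3
```

drive_tool(
  rows=[
    [0,0,0.05,0],
    [0,0,0.1,0],
    [0,0,0.1,0],
    [0,0,0.1,0],
    [0,0,0.1,0],
    [0,0,0.1,0],
    [0,0,0.1,0],
    [0,0,0.1,0],
  ],
)

```text
clock: 11.17
position: [0.6287, -0.1691, 0.2063]
ee_rot: [0.003, 0.132, 0.991, -0.001]
contact_force: [-7.4, 3.3, 31.9]
width: 0.0001
gripper_force: 15.9
```

Run:
```python
from h import *
go((.628,-.169,.2065))
s,_=eyes.get_image("side");print(blobs(s,'red',(294,190,320,215)))
```

```text
pos [ 0.6287 -0.1691  0.2063] yaw 164.81 F [-7.43  3.27 31.94] w 0.0001 t 11.1667 units [ 0.03 -0.   -0.01] turn -0.02
[([302.97, 206.02], [296, 201, 15, 12, 119])]
```

On the stop: the force rose from 23 N to 32 N with no further motion. I'll lift away now.

drive_tool(
  rows=[
    [0,0,-0.3,0],
    [0,0,-0.6,0],
    [0,0,-0.9,0],
    [0,0,-1.2,0],
    [0,0,-1.6,0],
    [0,0,-2.1,0],
    [0,0,-2.7,0],
    [0,0,-3.2,0],
  ],
)

```text
clock: 11.88
position: [0.6283, -0.169, 0.2785]
ee_rot: [-0.0, 0.132, 0.991, 0.0]
contact_force: [0.8, -0.3, 0.6]
width: 0.0
gripper_force: 0.0
```

drive_tool(
  rows=[
    [0.5,0,0,0],
    [1.3,0,0,0],
    [2.2,0,0,0],
    [3.2,0,0,0],
    [4.2,0,0,0],
    [5,0,0,0],
    [5.6,0,0,0],
    [6,0,0,0],
  ],
)

```text
clock: 12.55
position: [0.4818, -0.1291, 0.2781]
ee_rot: [-0.001, 0.132, 0.991, 0.0]
contact_force: [0.6, 0.5, 0.8]
width: 0.0002
gripper_force: 0.0
```

drive_tool(
  rows=[
    [0.5,0.5,0,0],
    [0.5,1.3,0,0],
    [0.5,2.2,0,0],
    [0.5,3.2,0,0],
    [0.5,4.2,0,0],
    [0.5,5.2,0,0],
    [0.5,5.8,0,0],
    [0.5,6,0,0],
  ],
)

```text
clock: 13.22
position: [0.5115, 0.0213, 0.278]
ee_rot: [-0.0, 0.131, 0.991, 0.001]
contact_force: [-0.6, 0.5, 0.3]
width: 0.0001
gripper_force: 0.0
```

Run:
```python
from h import *
go((.628,-.169,.2065))
t,_=eyes.get_image("top");s,_=eyes.get_image("side")
print(blobs(s,'red',(294,190,320,215)),blobs(s,'black',(255,235,275,255),4),blobs(t,'red',(280,130,320,170)))
o=np.zeros((500,800,3),np.uint8)
o[:,:400]=cv2.resize(t[130:230,265:345],None,fx=5,fy=5,interpolation=cv2.INTER_CUBIC)
o[:,400:]=cv2.resize(s[185:285,250:330],None,fx=5,fy=5,interpolation=cv2.INTER_CUBIC)
cv2.imwrite('pics/end.png',o[...,::-1])
```

```text
pos [0.5115 0.0213 0.278 ] yaw 164.95 F [-0.56  0.46  0.33] w 0.0001 t 13.2167 units [-6.48 -6.15  2.85] turn 0.01
[([303.16, 198.65], [296, 193, 15, 14, 148])] [([264.08, 247.92], [263, 244, 3, 7, 12])] [([298.49, 149.76], [291, 142, 17, 16, 203])]
```

View pics/end.png

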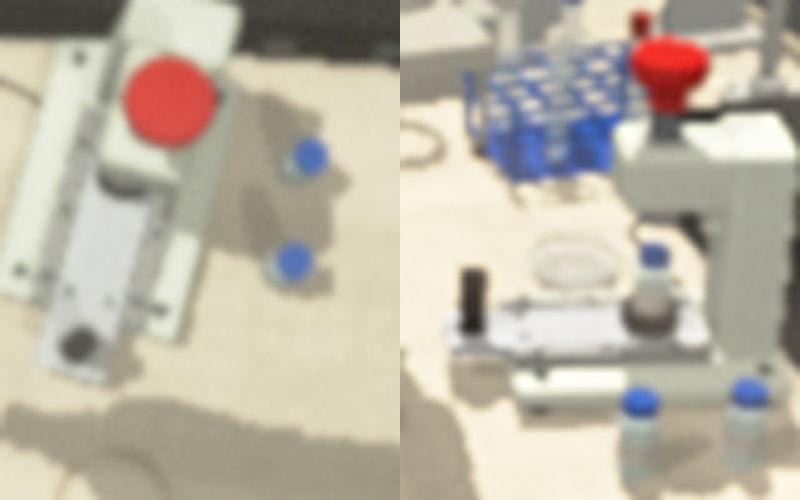

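The red knob is back up, at the same pixel as at the start. The cap, at (655,255), sits lower on the neck than before, the vial is upright, the carriage is home and the done vials haven't moved.

```bash
python3 -c "
from rig import order
print(order.sign_off())"
```

```text
the job is handed in; nothing more can be done
None
```

I slid the carriage home, pressed the palm knob to its stop so the press closed the cap, let the knob spring back up, and handed the job in at about 13 s; the sign-off gave no verdict, but the last pictures show the carriage home, the vial upright with its cap down, the knob up and the done vials unmoved.

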